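# Fit the grinder's bayonet lid and hold it at the halfway pulse position

## Robot

A 6-joint arm with a two-finger parallel gripper is mounted at the origin on a cart in front of the work surface, level with it; the furniture and walls round the work are solid. World frame = base frame: x ahead of the robot, y to its left, z up, the work surface at z = 0. Lengths are in m, angles in degrees, forces in N, time in s.
With the tool pointing down it reaches from about 0.3 to 0.75 m from the base axis. Payload 8.5 kg.
Tool frame: the origin (TCP) lies between the finger pads; the fingertips stand ahead of it and the grasp point (between the pads) lies 8 mm behind it (env.tcp_to_tips is the z of the fingertips in the tool frame, in m); z points along the fingers, x is the direction in which the jaws open and shut, and the axes are right-handed (so a half turn about z gives the same grasp; the last joint's range is limited). The gripper opens to 85 mm and grips with 20 to 120 N. Pads are 22 mm wide; open, the fingers measure 114 mm over their backs; the gripper's body (76 mm by 85 mm) begins 54 mm behind the grasp point. The pads swing forward as they close: fully open they stand 13 mm farther back than shut.
Start: joints at [-85.846, 21.807, 74.336, -0, 83.858, -12.336], TCP at [0.156, -0.527, 0.242] pointing down, gripper open.
Joint ranges: [-178.18, 178.18], [-50.72, 133.34], [12.68, 142.11], [-81.47, 261.47], [9.98, 163.14], [-165.26, 165.26]. Speed limits (degrees/s): [136.94, 136.94, 180, 180, 180, 180].

## Interface

Orientations are given as a 3x3 rotation matrix whose columns are the frame's x, y, z axes.
In Python, from rig import observe, viewer, env gives the robot as it stands.
- The arm moves only by the tool jog_arm, never from a script. Its arguments are lists of equal length, an entry for each row: "dr": the turn, a rotation vector about the tool's x, y, z in rad, a list of three; "slide": the shift along the tool's x, y, z in m, a list of three; "gripper": the opening, from -1 (shut) to 1 (fully open), so that 0 is half open. In form: {"dr": [[rx, ry, rz], ...], "slide": [[dx, dy, dz], ...], "gripper": [gripper, ...]}. A call has exactly 10 rows; each row shifts and turns the commanded pose from where the row before left it, along the tool's axes as they then stand; what a row does not reach is not made up. A row lasts 1/10 s, in which the tool goes at most 50 mm and 8.59 degrees, less where a joint would pass 70% of its speed; a pose out of reach is approached as far as the arm can. A call is refused whole if a number of a shift passes 0.05 or a number of a turn 0.15, either way. A call with a gripper value outside its range is refused whole. The fingers move at their own pace and stop on an object; "force" is the grip in N (left out, the last holds). Time passes only in rows, so rows that do not move let the fingers close, or fill a call up. It gives the time, the measured TCP pose, the force and the opening at its end, in the units of the state.
- observe(): the state, without advancing time (a new reading comes with each control period).
- viewer.get_image(name): name is "scene" or "side" or "wrist"; returns a dict with "pixels" (480x640x3 uint8, blue, green, red), "camera_matrix" (3x3 intrinsics, pixels), "R" (3x3) and "t" (3): a world point X has camera coordinates R X + t. Camera axes: x right, y down, z forward; pixel columns grow to the right and rows downward; lengths in m; the calibration is good to about 2 mm. A picture is of the moment at which its call begins. There is no depth.
- env.close_job(): hands the job in, once; it reports no verdict.
The state is a dict: "time_s": time; "q": joint angles; "qvel": joint speeds; "joint_efforts": joint torques, N m; "position": TCP position; "tool_rot": TCP orientation; "ft_force": force on the tool from outside, world axes, zero at the start; "wrist_torque": the same for the moment, N m; "grip_width": finger opening in m.
Only numpy, scipy, OpenCV 4.12 (cv2) and the standard library are available. Lean on these libraries where they do the work, as an engineer would, in place of code of your own. Each camera call takes 0.05 s, during which the arm holds its last target.

## Task

Take the loose steel dust cover off the coffee grinder: tip it up by its tab, about 20 degrees, its opposite edge staying on the rim, then lift it off and lay it flat on the worktop, tab up. Put the bayonet lid in its place with the lugs through the two gaps until it sits fully down, turn it clockwise (seen from above) halfway to its lock, 45 degrees, never into the lock, and finish while holding it there against the spring. Leave the other things alone.

Things in the scene. Friction and masses are not known exactly. Their poses are not given: they have to be found in the camera images.
- grinder: Coffee grinder: steel cylinder 105 high, foot 114 across, white collar 88 across on top; fixed. Origin: centre of its underside, z up. The collar's lip has two entry gaps 19 wide at the grinder's +x and -x sides (alike: a half turn makes no difference). Ribs outside the collar, on both sides: broad (13) at the gaps, narrow (5) 45 degrees clockwise (halfway), short stub at 90 (lock).
- grinder_mouth (a point): Centre of the mouth at the rim, 105 above the worktop; axes as the grinder's. Bore 66 across in a lip 8 thick; under the lip 77 across, floor 26 below the rim. Lugs let down through the gaps can turn only clockwise from above: 6 degrees of play, then the sprung ring; from 58 degrees a spring pin resists (0.3 N m more), then near 90 the lug clicks behind it: locked.
- switch_ring (a joint): Turn (rad) of the sprung ring inside the collar: 0 at rest, grows as the lid's lugs push it clockwise; it is the lid's turn from entry less about 0.1 of play (about 0.68 with the lid at 45 degrees). Spring torque 0.06 N m at 0, 0.14 N m at 0.68: a released lid is turned back.
- lid: White bayonet lid, right way up on the worktop. Origin: centre of the plug's underside, z up. Plug 60 across (50 at its foot), 16 high; lugs 14 wide, 6 high at its foot at +x and -x, 72 over both; flange 86 across, 16 to 22 above the origin. Same after a half turn. Seated: origin 16 below the rim; its x is along the grinder's x on entry, 45 degrees clockwise of it at halfway. 0.09 kg.
- lid_grip (a point): Grip point on the lid's bar, on its axis 43 above the lid's origin; axes as the lid's. The bar runs along the lid's x: 56 long, 16 thick (y), from 22 to 57 above the origin.
- cover: Steel dust cover lying loose on the grinder's rim. Origin: centre of the underside of a locating boss 58 across, 5 high, z up; above it a disc 90 across, 5 thick, resting on the rim. Near its +x edge stands a tab. On the worktop it lies on the boss, origin at height 0. 0.08 kg.
- cover_tab (a point): Grip point on the cover's tab: 31 along the cover's x from its axis, 31 above its origin; axes as the cover's. Tab 22 long (x, 20 to 42 from the axis), 12 thick (y), from 10 to 39 above the origin.
- lemon: Yellow lemon, 78x55x56, bystander on the worktop left or right of the grinder. Origin under its centre.
- mug: Striped mug with a handle, 86x120x90, bystander behind the work. Origin at the centre of its foot.
- coffee_jar: Glass jar of ground coffee with a grey lid, 91 wide, 185 high, bystander behind the work. Origin at the centre of its foot.
- tumbler: Drinking glass, 80 across, 91 high, bystander behind the work. Origin at the centre of its foot.
There are look-alikes about, which are no part of the job. What is shaped like the lid but orange, red or turquoise is not meant.

How it is judged (in metres and radians):
On the way, in this order (a step that is already met when the one before it is completed fails the run):
1. the cover is tipped up by its tab (more than 10 degrees) with its far edge still at the rim (angle between cover's own z axis and vertical above 0.175 rad and horizontal distance between cover and grinder_mouth below 0.03 m and z of cover in the frame of grinder below 0.135 m and z of cover_tab in the frame of grinder above 0.138 m), for 0.1 s.
2. the cover lies flat on the worktop, tab up, let go (height (world z) of cover below 0.008 m and angle between cover's own z axis and vertical below 0.1 rad and contact force between the fingers and cover below 0.1 N and linear speed of cover below 0.03 m/s and contact force between cover and grinder below 0.1 N), for 0.2 s.
3. the lid sits fully down in the mouth in the entry position, not yet turned (z of lid in the frame of grinder between 0.085 and 0.0925 m and horizontal distance between lid and grinder_mouth below 0.006 m and angle between lid's own z axis and vertical below 0.1 rad and angle between the x axis of lid and the x axis of grinder, either way round below 0.35 rad), for 0.1 s.
At the end, for the whole second after the job is handed in: Lid level in the mouth, flange on the rim (3.5 mm), centred (6 mm), turned clockwise 45 degrees from entry (8.5 degrees either way), ring joint 0.5 to 0.88, still and held in the fingers (over 2 N); cover flat on the worktop, tab up, let go, clear of the grinder (all of step 2 and z of lid in the frame of grinder between 0.085 and 0.0925 m and horizontal distance between lid and grinder_mouth below 0.006 m and angle between lid's own z axis and vertical below 0.1 rad and angle between the x axis of lid and the x axis of grinder, either way round between 0.635 and 0.935 rad and value of joint switch_ring between 0.5 and 0.88 rad and contact force between the fingers and lid above 2 N and angular speed of lid below 0.15 rad/s); the arm keeps its last pose, push and grip.
It fails at once if the lid is turned on towards the lock (ring beyond 1.1 rad, lid some 70 degrees) (value of joint switch_ring above 1.1 rad).
It fails at once if the lemon is disturbed (moved 3 cm) (distance of lemon from where it was at the start of the episode above 0.03 m).
It fails at once if the mug is disturbed (moved 3 cm) (distance of mug from where it was at the start of the episode above 0.03 m).
It fails at once if the coffee jar is disturbed (moved 3 cm) (distance of coffee_jar from where it was at the start of the episode above 0.03 m).
It fails at once if the tumbler is disturbed (moved 3 cm) (distance of tumbler from where it was at the start of the episode above 0.03 m).
It also fails if it takes over 58 s, if anything falls off the work surface, if the arm or the gripper's body presses on something with over 40 N, if the wrist force passes 120 N, or if a joint passes its speed limit or range.

## Working session

There is one attempt and no reset: what is moved stays moved. The work goes in short steps, Python scripts to look and compute and a tool call to move; the robot and the scene stay as the last step left them, time stands still between calls to the robot, and variables do not carry over. Pictures are saved under pics/ and viewed, and the job is handed in when it is done.

Besides the shell and the picture viewer there is one more tool, called by a JSON object that holds its "method" and its "body", one argument or row to a line. jog_arm: Moves the arm, as the interface text tells. Its arguments: {"type":"object","properties":{"dr":{"type":"array","items":{"type":"array","items":{"type":"number"}}},"slide":{"type":"array","items":{"type":"array","items":{"type":"number"}}},"gripper":{"type":"array","items":{"type":"number"}},"force":{"type":"number"}},"required":["dr","slide","gripper"]}

```bash
ls; mkdir -p pics
python3 - <<'E'
from rig import observe, viewer, env
import cv2
s=observe();print({k:s[k] for k in ('time_s','position','tool_rot','grip_width')},env.tcp_to_tips)
for n in ('scene','side','wrist'):
    i=viewer.get_image(n);cv2.imwrite(f'pics/{n}0.png',i['pixels']);print(n,i['camera_matrix'],i['R'],i['t'])
E
```

```text
pics
{'time_s': 0.0, 'position': array([ 0.1560849 , -0.52708893,  0.24168877]), 'tool_rot': array([[ 2.83857730e-01, -9.58866399e-01, -1.33486092e-04],
       [-9.58865234e-01, -2.83857598e-01,  1.52572333e-03],
       [-1.50085588e-03, -3.05093189e-04, -9.99998827e-01]]), 'grip_width': 0.08544992011133247} 0.011
scene [[543.04678535   0.         318.3721703 ]
 [  0.         543.04678535 242.18548243]
 [  0.           0.           1.        ]] [[-0.73201205 -0.68115636 -0.01357812]
 [-0.29311334  0.33286344 -0.89626252]
 [ 0.61501458 -0.65209504 -0.44331607]] [0.43701175 0.24701703 1.09092156]
side [[470.4173431    0.         321.43127025]
 [  0.         470.4173431  234.04611712]
 [  0.           0.           1.        ]] [[-0.9171705  -0.39796364 -0.02057216]
 [-0.17938704  0.45842221 -0.87044205]
 [ 0.35583502 -0.79465339 -0.49184085]] [0.57521382 0.16137626 0.93440872]
wrist [[388.98932489   0.         324.61491614]
 [  0.         388.98932489 235.74154009]
 [  0.           0.           1.        ]] [[ 0.28339098 -0.95900265 -0.00186185]
 [-0.90950241 -0.26937804  0.31660833]
 [-0.30412977 -0.08803059 -0.94855453]] [-0.54914695 -0.04168996  0.38071485]
```

View pics/scene0.png

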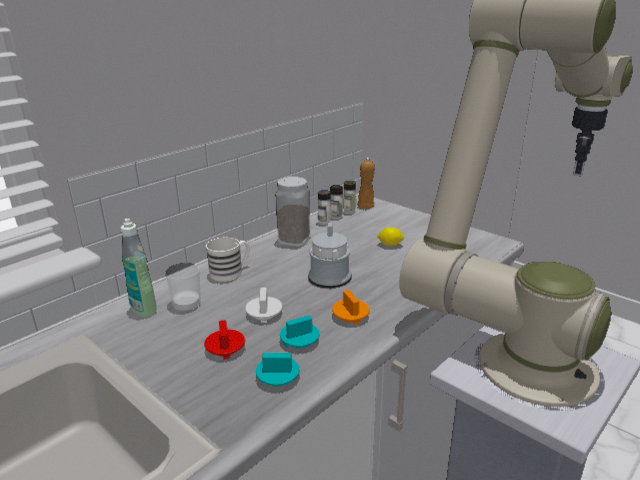

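View pics/side0.png

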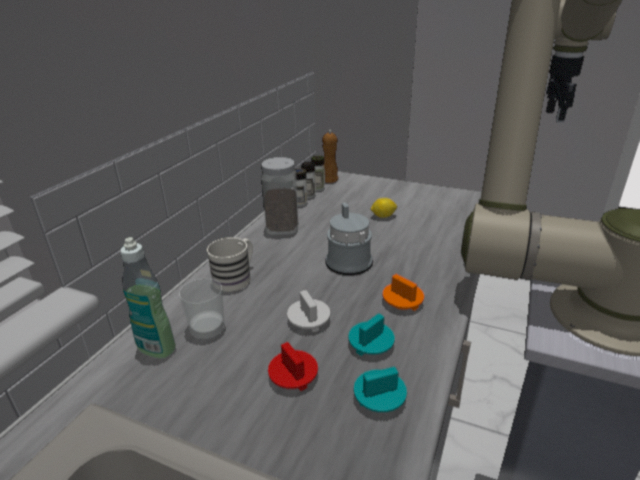

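View pics/wrist0.png

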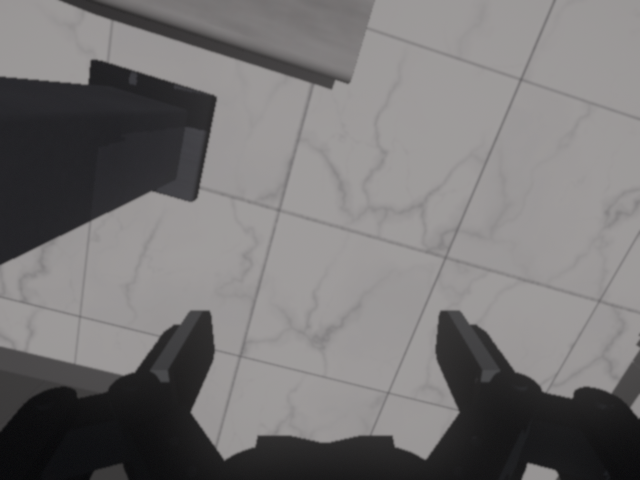

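The only white lid is at scene (264,308) and side (308,313). The look-alikes in the scene image are orange (351,308), turquoise (300,333) and (278,369), and red (225,343). I'm choosing the white one. The grinder is at scene (330,258), with the cover tab at (330,229). I'll check both in a close crop.

```bash
cat > h.py <<'E'
import numpy as np, cv2
from rig import observe, viewer, env
def ray(im,u,v):
    K,R,t=im['camera_matrix'],im['R'],im['t']
    d=R.T@np.linalg.solve(K,[u,v,1.]);return -R.T@t,d
def onz(im,u,v,z):
    c,d=ray(im,u,v);return c+d*(z-c[2])/d[2]
def proj(im,X):
    p=im['camera_matrix']@(im['R']@np.asarray(X)+im['t']);return p[:2]/p[2]
def tri(*obs):
    A=np.zeros((3,3));b=np.zeros(3)
    for im,u,v in obs:
        c,d=ray(im,u,v);d/=np.linalg.norm(d);P=np.eye(3)-np.outer(d,d);A+=P;b+=P@c
    return np.linalg.solve(A,b)
E
python3 - <<'E'
from h import *
a=viewer.get_image('scene');b=viewer.get_image('side')
A=a['pixels'];B=b['pixels']
def crop(p,x,y,w=100,h=75): return cv2.resize(p[y:y+h,x:x+w],(400,300),interpolation=cv2.INTER_CUBIC)
o=np.vstack([np.hstack([crop(A,280,215),crop(B,300,197)]),np.hstack([crop(A,215,275),crop(B,260,278)])])
cv2.imwrite('pics/crop0.png',o)
print('lid tri',tri((a,264,308),(b,308,313)),onz(a,264,308,.02))
print('grinder tab top',tri((a,330,226),(b,346,205)))
print('foot',tri((a,330,283),(b,350,270)))
E
```

```text
lid tri [0.55665431 0.23045299 0.00785452] [0.54057886 0.24470282 0.02      ]
grinder tab top [ 0.57025083 -0.01835843  0.131934  ]
foot [ 0.54940839  0.00687932 -0.02283211]
```

View pics/crop0.png

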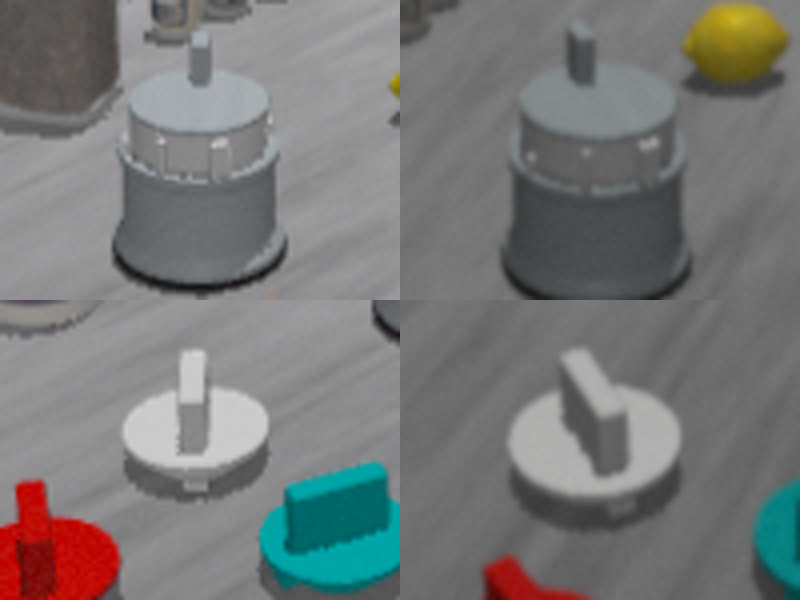

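Run:
```python
from h import *
s=observe();w=viewer.get_image('wrist');R=w['R'];c=-R.T@w['t'];T=s['tool_rot']
print('cam in tool',T.T@(c-s['position']),'axes in tool cols',(T.T@R.T).round(3))
```

```text
cam in tool [-4.54321574e-05 -8.07212796e-02 -1.31496416e-01] axes in tool cols [[ 1.    -0.    -0.001]
 [ 0.     0.948  0.317]
 [ 0.001 -0.317  0.948]]
```

{"method": "jog_arm", "body": {
  "dr": [
    [0, 0, 0],
    [0, 0, 0],
    [0, 0, 0],
    [0, 0, 0],
    [0, 0, 0],
    [0, 0, 0],
    [0, 0, 0],
    [0, 0, 0],
    [0, 0, 0],
    [0, 0, 0]
  ],
  "slide": [
    [0, 0, -0.04],
    [0, 0, -0.04],
    [-0.02, -0.04, -0.02],
    [-0.025, -0.04, 0],
    [-0.025, -0.04, 0],
    [-0.025, -0.04, 0],
    [-0.025, -0.04, 0],
    [-0.03, -0.035, 0],
    [-0.03, -0.035, 0],
    [-0.03, -0.035, 0]
  ],
  "gripper": [1, 1, 1, 1, 1, 1, 1, 1, 1, 1]
}}

```text
time_s: 1.3
position: [0.3896, -0.2377, 0.3424]
tool_rot: [[0.284, -0.959, 0.0], [-0.959, -0.284, -0.0], [0.0, -0.0, -1.0]]
ft_force: [0.5, 0.1, -0.4]
grip_width: 0.0855
```

{"method": "jog_arm", "body": {
  "dr": [
    [0, 0, 0],
    [0, 0, 0],
    [0, 0, 0],
    [0, 0, 0],
    [0, 0, 0],
    [0, 0, 0],
    [0, 0, 0],
    [0, 0, 0],
    [0, 0, 0],
    [0, 0, 0]
  ],
  "slide": [
    [-0.025, -0.033, 0],
    [-0.025, -0.033, 0],
    [-0.025, -0.033, 0],
    [-0.025, -0.033, 0],
    [-0.025, -0.033, 0],
    [-0.025, -0.033, 0],
    [-0.025, -0.033, 0],
    [-0.007, 0, 0],
    [0, 0, 0],
    [0, 0, 0]
  ],
  "gripper": [1, 1, 1, 1, 1, 1, 1, 1, 1, 1]
}}

```text
time_s: 2.3
position: [0.5584, 0.0, 0.3425]
tool_rot: [[0.283, -0.959, -0.0], [-0.959, -0.283, -0.0], [0.0, 0.0, -1.0]]
ft_force: [-0.2, -0.5, 0.9]
grip_width: 0.0853
```

Run:
```python
from h import *
w=viewer.get_image('wrist');cv2.imwrite('pics/w1.png',w['pixels'])
np.savez('w1.npz',**w)
```

```text
(no output)
```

View pics/w1.png

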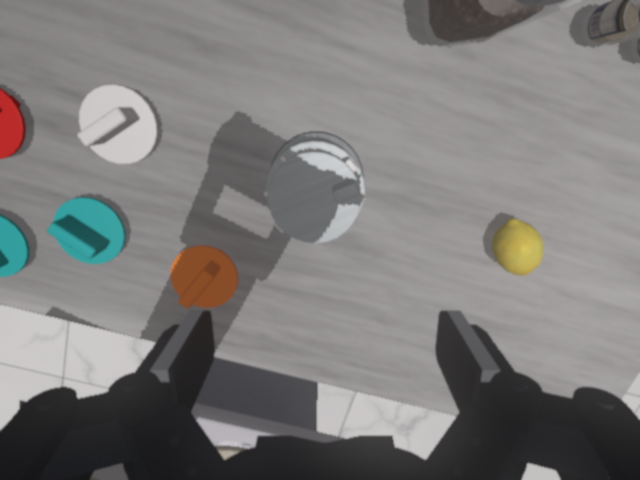

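Run:
```python
from h import *
w=dict(np.load('w1.npz'));p=w['pixels']
g=np.clip(p[110:260,240:400].astype(float)*1.3,0,255).astype(np.uint8)
l=p[70:190,60:190]
cv2.imwrite('pics/w1c.png',cv2.resize(g,(800,750),interpolation=cv2.INTER_CUBIC)[:600])
cv2.imwrite('pics/w1l.png',cv2.resize(l,(650,600),interpolation=cv2.INTER_CUBIC))
```

```text
(no output)
```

View pics/w1c.png

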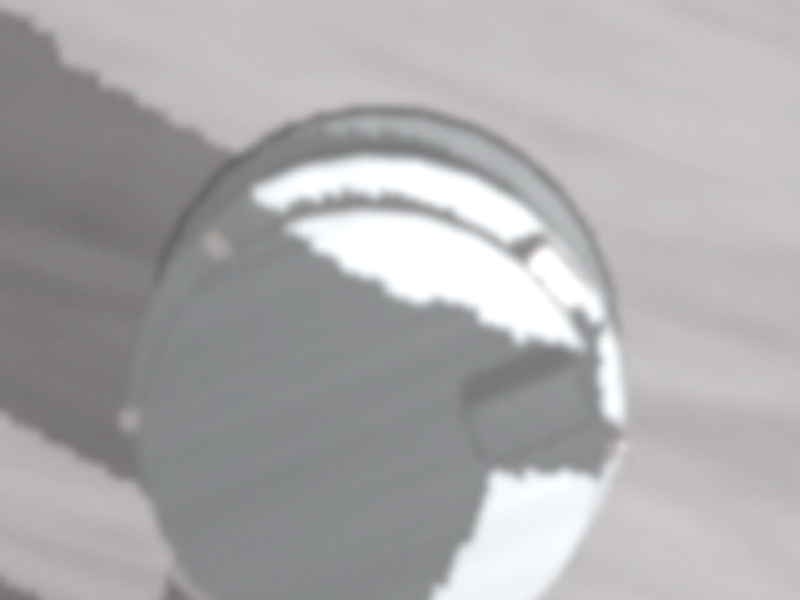

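View pics/w1l.png

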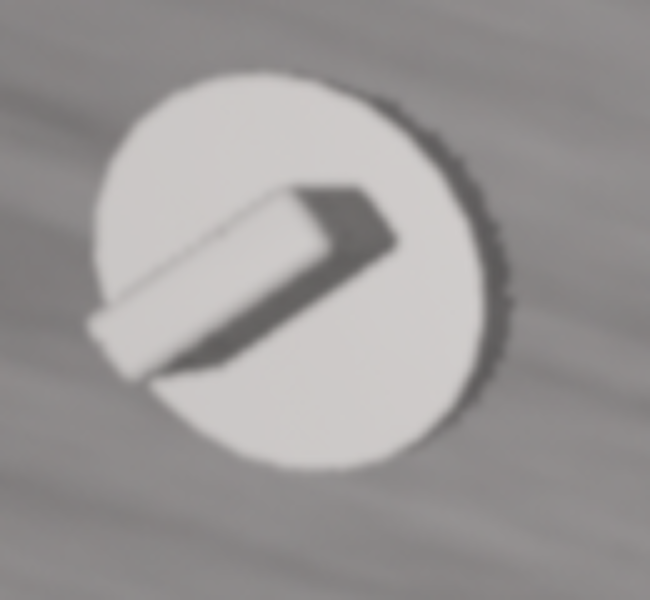

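Run:
```python
from h import *
w=dict(np.load('w1.npz'))
P=[onz(w,240+x/5,110+y/5,.139) for x,y in [(465,405),(580,370),(600,424),(485,460)]]
P=np.array(P)[:,:2];print(P.round(4));c=P.mean(0);d=(P[1]+P[2]-P[0]-P[3])/2;e=(P[3]+P[2]-P[0]-P[1])/2
print('tab c',c,'len',np.linalg.norm(d),np.linalg.norm(e),'yaw',np.degrees(np.arctan2(d[1],d[0])))
u=d/np.linalg.norm(d);print('cover centre',c-31e-3*u)
# disc top edge pts
for z,pts in ((.110,[(285,222),(400,205),(500,240),(140,470)]),):
    for x,y in pts:
        q=onz(w,240+x/5,110+y/5,z)[:2];print(q.round(4),np.linalg.norm(q-(c-31e-3*u)))
# lid: flange top z .022 , mask
p=w['pixels'];hsv=cv2.cvtColor(p,cv2.COLOR_BGR2HSV)
m=((p.min(2)>175)).astype(np.uint8);m[:, :60]=0;m[:,190:]=0;m[:70]=0;m[190:]=0
cs,_=cv2.findContours(m,0,1);k=max(cs,key=cv2.contourArea);print(cv2.contourArea(k),cv2.minEnclosingCircle(k))
# flange edge pts, by hand
E=[(240,72),(330,85),(430,160),(483,270),(470,400),(400,455),(310,470),(200,430),(97,230),(130,135)]
Q=np.array([onz(w,60+x/5,70+y/5,.022)[:2] for x,y in E])
A=np.c_[2*Q,np.ones(len(Q))];s=np.linalg.lstsq(A,(Q**2).sum(1),rcond=None)[0]
print('flange c',s[:2],'r',np.sqrt(s[2]+s[:2]@s[:2]))
B=np.array([onz(w,60+x/5,70+y/5,.057)[:2] for x,y in [(87,325),(285,187),(330,243),(133,382)]])
d=(B[1]+B[2]-B[0]-B[3])/2;e=(B[3]+B[2]-B[0]-B[1])/2
print('bar',B.mean(0),np.linalg.norm(d),np.linalg.norm(e),np.degrees(np.arctan2(d[1],d[0])))
```

```text
[[ 0.57   -0.004 ]
 [ 0.5816 -0.0213]
 [ 0.5735 -0.0277]
 [ 0.5616 -0.0102]]
tab c [ 0.57166991 -0.01579214] len 0.02100320557537449 0.010380019413433628 yaw -56.03723896586519
cover centre [0.55435164 0.00991929]
[0.5877 0.0355] 0.04203130912625678
[0.5967 0.016 ] 0.04277119371320951
[ 0.5958 -0.0035] 0.04359208594889066
[0.5345 0.0499] 0.04463170099346102
3903.0 ((116.42481231689453, 124.40601348876953), 41.62335968017578)
flange c [0.5501108  0.23809974] r 0.04314225330684976
bar [0.55048661 0.23836448] 0.05352742261531626 0.01345750817195904 -42.51040512745912
```

Run:
```python
from h import *
print(observe()['q'])
w=dict(np.load('w1.npz'))
for n,u,v in (('lemon',518,250),('edge',400,400),('edge2',60,318),('f1',430,170),('f2',400,280),('jar',435,40),('orange',204,280)): print(n,onz(w,u,v,0.0 if n!='lemon' else .028).round(3))
```

```text
[-1.21719087e+01  1.99346105e+01  6.09245472e+01 -1.49553835e-02
  9.91287623e+01  6.14057930e+01]
lemon [ 0.542 -0.251  0.028]
edge [ 0.267 -0.203 -0.   ]
edge2 [0.265 0.295 0.   ]
f1 [ 0.601 -0.121  0.   ]
f2 [ 0.453 -0.136 -0.   ]
jar [ 0.736 -0.074 -0.   ]
orange [0.378 0.115 0.   ]
```

{"method": "jog_arm", "body": {
  "dr": [
    [0, 0, -0.145],
    [0, 0, -0.145],
    [0, 0, -0.145],
    [0, 0, -0.145],
    [0, 0, -0.145],
    [0, 0, -0.145],
    [0, 0, -0.145],
    [0, 0, -0.145],
    [0, 0, -0.145],
    [0, 0, -0.145]
  ],
  "slide": [
    [0, 0, 0],
    [0, 0, 0],
    [0, 0, 0],
    [0, 0, 0],
    [0, 0, 0.01],
    [0, 0, 0.01],
    [0, 0, 0.01],
    [0, 0, 0.01],
    [0, 0, 0.01],
    [0, 0, 0.01]
  ],
  "gripper": [1, 1, 1, 1, 1, 1, 1, 1, 1, 1],
  "force": 60
}}

```text
time_s: 3.35
position: [0.5584, -0.0006, 0.2823]
tool_rot: [[0.985, 0.17, 0.0], [0.17, -0.985, -0.0], [0.0, 0.0, -1.0]]
ft_force: [-0.4, -0.3, 0.4]
grip_width: 0.0856
```

{"method": "jog_arm", "body": {
  "dr": [
    [0, 0, -0.145],
    [0, 0, -0.145],
    [0, 0, -0.138],
    [0, 0, 0],
    [0, 0, 0],
    [0, 0, 0],
    [0, 0, 0],
    [0, 0, 0],
    [0, 0, 0],
    [0, 0, 0]
  ],
  "slide": [
    [0, 0, 0],
    [0, 0, 0],
    [0, 0, 0],
    [0.002, 0.02, 0],
    [0, 0, 0.02],
    [0, 0, 0.02],
    [0, 0, 0],
    [0, 0, 0],
    [0, 0, 0],
    [0, 0, 0]
  ],
  "gripper": [0.3, 0.3, 0.3, 0.3, 0.3, 0.3, 0.3, 0.3, 0.3, 0.3]
}}

```text
time_s: 4.35
position: [0.5719, -0.015, 0.2434]
tool_rot: [[0.828, 0.56, 0.002], [0.56, -0.828, -0.0], [0.001, 0.001, -1.0]]
ft_force: [-0.1, 0.0, 0.3]
grip_width: 0.0554
```

Run:
```python
from h import *
s=observe();print(s['position'],s['grip_width'],np.degrees(np.arctan2(s['tool_rot'][1,0],s['tool_rot'][0,0])))
w=viewer.get_image('wrist');cv2.imwrite('pics/w2.png',w['pixels'])
np.savez('w2.npz',**w)
```

```text
[ 0.57190163 -0.01498229  0.24344726] 0.05543005613413864 34.081838201668724
```

View pics/w2.png

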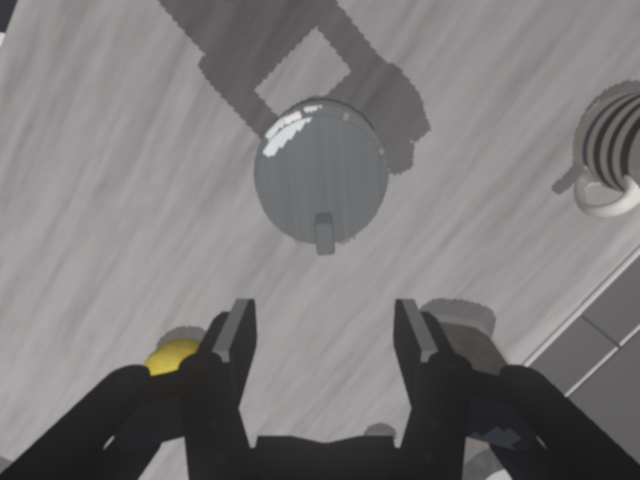

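Run:
```python
from h import *
w=dict(np.load('w2.npz'))
p=w['pixels'][90:265,245:400]
cv2.imwrite('pics/w2c.png',cv2.resize(np.clip(p*1.5,0,255).astype(np.uint8),None,fx=3.4,fy=3.4,interpolation=cv2.INTER_CUBIC))
```

```text
(no output)
```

View pics/w2c.png

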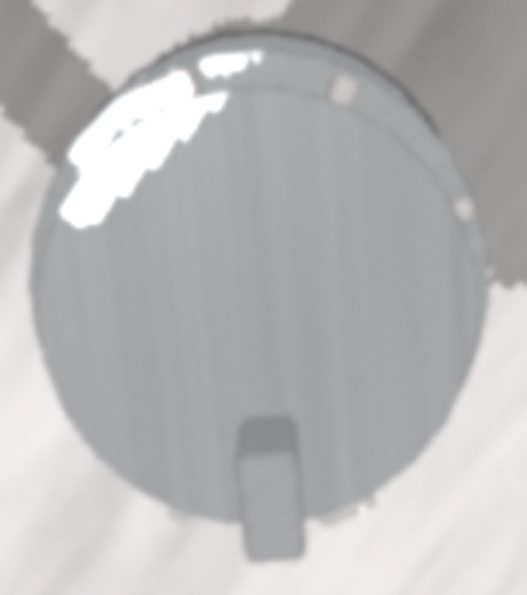

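Run:
```python
from h import *
w=dict(np.load('w2.npz'));s=observe()
f=lambda x,y,z:onz(w,245+x/3.4,90+y/3.4,z)[:2]
P=np.array([f(*q,.139) for q in [(240,455),(298,453),(305,558),(246,560)]])
d=(P[2]+P[3]-P[0]-P[1])/2;e=(P[1]+P[2]-P[0]-P[3])/2
c=P.mean(0);u=d/np.linalg.norm(d)
print(c,np.linalg.norm(d),np.linalg.norm(e),np.degrees(np.arctan2(u[1],u[0])),'centre',c-.031*u)
print('offset tool',s['tool_rot'].T[:2,:2]@(c-s['position'][:2]))
E_=np.array([f(*q,.110) for q in [(35,290),(60,395),(120,470),(200,513),(350,508),(440,430),(485,310),(270,85),(400,125),(330,95)]])
A=np.c_[2*E_,np.ones(len(E_))];k=np.linalg.lstsq(A,(E_**2).sum(1),rcond=None)[0]
print('disc',k[:2],np.sqrt(k[2]+k[:2]@k[:2]))
```

```text
[ 0.57134274 -0.01465751] 0.020977219913025744 0.011041038077435455 -52.57545279623677 centre [0.55250354 0.00996127]
offset tool [-0.00030061 -0.00047749]
disc [0.55205716 0.01003108] 0.044839678229633265
```

{"method": "jog_arm", "body": {
  "dr": [
    [0, 0, -0.05],
    [0, 0, 0],
    [0, 0, 0],
    [0, 0, 0],
    [0, 0, 0],
    [0, 0, 0],
    [0, 0, 0],
    [0, 0, 0],
    [0, 0, 0],
    [0, 0, 0]
  ],
  "slide": [
    [0, 0, 0],
    [0, 0, 0.02],
    [0, 0, 0.02],
    [0, 0, 0.02],
    [0, 0, 0.02],
    [0, 0, 0.02],
    [0, 0, 0.01],
    [0, 0, 0.007],
    [0, 0, 0],
    [0, 0, 0]
  ],
  "gripper": [0.3, 0.3, 0.3, 0.3, 0.3, 0.3, 0.3, 0.3, 0.3, 0.3]
}}

```text
time_s: 5.4
position: [0.5721, -0.0148, 0.1261]
tool_rot: [[0.799, 0.601, 0.001], [0.601, -0.799, -0.0], [0.001, 0.001, -1.0]]
ft_force: [-0.4, 0.4, 0.2]
grip_width: 0.0558
```

{"method": "jog_arm", "body": {
  "dr": [
    [0, 0, 0],
    [0, 0, 0],
    [0, 0, 0],
    [0, 0, 0],
    [0, 0, 0],
    [0, 0, 0],
    [0, 0, 0],
    [0, 0, 0],
    [0, 0, 0],
    [0, 0, 0]
  ],
  "slide": [
    [0, 0, 0],
    [0, 0, 0],
    [0, 0, 0],
    [0, 0, 0],
    [0, 0, 0],
    [0, 0, 0],
    [0, 0, 0],
    [0, 0, 0],
    [0, 0, 0],
    [0, 0, 0]
  ],
  "gripper": [-0.2, -0.4, -0.6, -0.8, -1, -1, -1, -1, -1, -1],
  "force": 60
}}

```text
time_s: 6.4
position: [0.5718, -0.0149, 0.1258]
tool_rot: [[0.799, 0.601, 0.001], [0.601, -0.799, -0.0], [0.0, 0.001, -1.0]]
ft_force: [-1.6, -0.4, 5.9]
grip_width: 0.0108
```

{"method": "jog_arm", "body": {
  "dr": [
    [-0.035, 0, 0],
    [-0.035, 0, 0],
    [-0.035, 0, 0],
    [-0.035, 0, 0],
    [-0.035, 0, 0],
    [-0.035, 0, 0],
    [-0.035, 0, 0],
    [-0.035, 0, 0],
    [-0.035, 0, 0],
    [-0.035, 0, 0]
  ],
  "slide": [
    [0, -0.0008, -0.0026],
    [0, -0.0008, -0.0026],
    [0, -0.0008, -0.0026],
    [0, -0.0008, -0.0026],
    [0, -0.0008, -0.0026],
    [0, -0.0008, -0.0026],
    [0, -0.0008, -0.0026],
    [0, -0.0008, -0.0026],
    [0, -0.0008, -0.0026],
    [0, -0.0008, -0.0026]
  ],
  "gripper": [-1, -1, -1, -1, -1, -1, -1, -1, -1, -1]
}}

```text
time_s: 7.4
position: [0.5641, -0.0048, 0.1496]
tool_rot: [[0.799, 0.565, 0.207], [0.602, -0.75, -0.275], [-0.0, 0.345, -0.939]]
ft_force: [-0.5, -0.3, -1.0]
grip_width: 0.0108
```

Run:
```python
from h import *
s=observe();print(s['position'],s['ft_force'],s['wrist_torque'],s['grip_width'])
a=viewer.get_image('scene')['pixels'];b=viewer.get_image('side')['pixels']
o=np.hstack([cv2.resize(a[170:320,265:400],(400,444)),cv2.resize(b[150:300,280:415],(400,444))])
cv2.imwrite('pics/t1.png',o)
```

```text
[ 0.56405379 -0.0047603   0.14958125] [-0.54262442 -0.34921775 -1.0438235 ] [ 0.12364399  0.10896412 -0.02313417] 0.01077712139985534
```

View pics/t1.png

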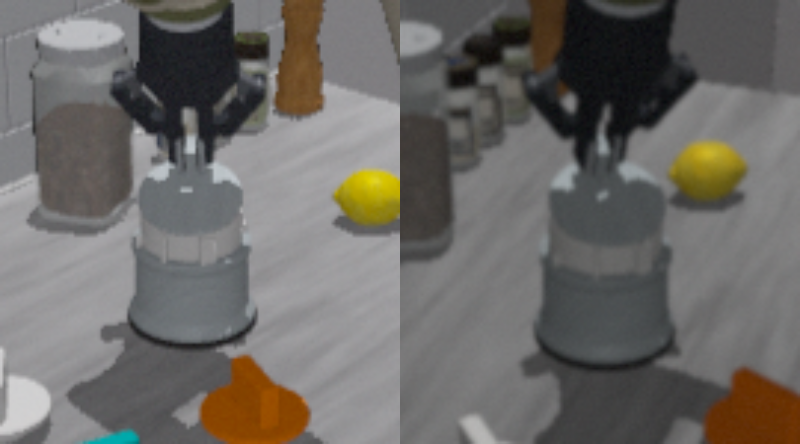

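{"method": "jog_arm", "body": {
  "dr": [
    [0, 0, 0],
    [0, 0, 0],
    [0, 0, 0],
    [0, 0, 0],
    [0, 0, 0],
    [0, 0, 0],
    [0.0875, 0, 0],
    [0.0875, 0, 0],
    [0.0875, 0, 0],
    [0.0875, 0, 0]
  ],
  "slide": [
    [0, 0, 0],
    [0, 0.0035, -0.0095],
    [0, 0.008, -0.0216],
    [0, 0.008, -0.0216],
    [0, 0.008, -0.0216],
    [0, 0.008, -0.0216],
    [0, 0, 0],
    [0, 0, 0],
    [0, 0, 0],
    [0, 0, 0]
  ],
  "gripper": [-1, -1, -1, -1, -1, -1, -1, -1, -1, -1]
}}

```text
time_s: 8.5
position: [0.5649, -0.0058, 0.253]
tool_rot: [[0.799, 0.602, -0.001], [0.602, -0.799, 0.003], [0.001, -0.003, -1.0]]
ft_force: [-0.3, 0.1, -1.4]
grip_width: 0.0109
```

{"method": "jog_arm", "body": {
  "dr": [
    [0, 0, 0],
    [0, 0, 0],
    [0, 0, 0],
    [0, 0, 0],
    [0, 0, 0],
    [0, 0, 0],
    [0, 0, 0],
    [0, 0, 0],
    [0, 0, 0],
    [0, 0, 0]
  ],
  "slide": [
    [-0.027, 0.0042, 0],
    [-0.027, 0.0042, 0],
    [-0.027, 0.0042, 0],
    [-0.027, 0.0042, 0],
    [-0.027, 0.0042, 0],
    [-0.027, 0.0042, 0],
    [0, 0, 0.03],
    [0, 0, 0.04],
    [0, 0, 0.04],
    [0, 0, 0.04]
  ],
  "gripper": [-1, -1, -1, -1, -1, -1, -1, -1, -1, -1]
}}

```text
time_s: 9.5
position: [0.4507, -0.1236, 0.1013]
tool_rot: [[0.799, 0.601, 0.002], [0.601, -0.799, -0.001], [0.001, 0.002, -1.0]]
ft_force: [0.8, -1.4, -1.5]
grip_width: 0.0109
```

{"method": "jog_arm", "body": {
  "dr": [
    [0, 0, 0],
    [0, 0, 0],
    [0, 0, 0],
    [0, 0, 0],
    [0, 0, 0],
    [0, 0, 0],
    [0, 0, 0],
    [0, 0, 0],
    [0, 0, 0],
    [0, 0, 0]
  ],
  "slide": [
    [0, 0, 0.02],
    [0, 0, 0.02],
    [0, 0, 0.015],
    [0, 0, 0.01],
    [0, 0, 0.004],
    [0, 0, 0.004],
    [0, 0, 0],
    [0, 0, 0],
    [0, 0, 0],
    [0, 0, 0]
  ],
  "gripper": [-1, -1, -1, -1, -1, -1, -1, -1, -1, -1]
}}

```text
time_s: 10.5
position: [0.4506, -0.1232, 0.0292]
tool_rot: [[0.799, 0.601, 0.001], [0.601, -0.799, -0.0], [0.0, 0.001, -1.0]]
ft_force: [-0.6, 0.1, -1.5]
grip_width: 0.0109
```

Run:
```python
from h import *
s=observe();print(s['position'],s['ft_force'],s['wrist_torque'],s['grip_width'])
a=viewer.get_image('scene')['pixels'];b=viewer.get_image('side')['pixels']
o=np.hstack([cv2.resize(a[190:340,335:470],(400,444)),cv2.resize(b[150:300,340:475],(400,444))])
cv2.imwrite('pics/t2.png',o)
```

```text
[ 0.4506244  -0.12323864  0.02922446] [-0.59499304  0.14873162 -1.47032813] [0.00540663 0.01608457 0.01254685] 0.010899189139469514
```

View pics/t2.png

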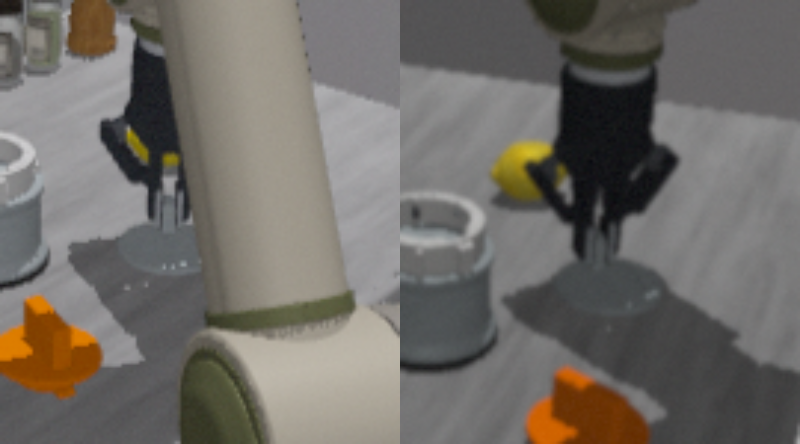

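{"method": "jog_arm", "body": {
  "dr": [
    [0, 0, 0],
    [0, 0, 0],
    [0, 0, 0],
    [0, 0, 0],
    [0, 0, 0],
    [0, 0, 0],
    [0, 0, 0],
    [0, 0, 0],
    [0, 0, 0],
    [0, 0, 0]
  ],
  "slide": [
    [0, 0, 0.001],
    [0, 0, 0.001],
    [0, 0, 0.0005],
    [0, 0, 0.0005],
    [0, 0, 0],
    [0, 0, 0],
    [0, 0, 0],
    [0, 0, 0],
    [0, 0, 0],
    [0, 0, 0]
  ],
  "gripper": [-1, -1, -1, -1, -1, -1, -1, -1, -1, -1]
}}

```text
time_s: 11.6
position: [0.4505, -0.1232, 0.0259]
tool_rot: [[0.799, 0.601, 0.0], [0.601, -0.799, -0.0], [-0.0, 0.0, -1.0]]
ft_force: [-0.8, 0.1, -0.1]
grip_width: 0.0108
```

{"method": "jog_arm", "body": {
  "dr": [
    [0, 0, 0],
    [0, 0, 0],
    [0, 0, 0],
    [0, 0, 0],
    [0, 0, 0],
    [0, 0, 0],
    [0, 0, 0],
    [0, 0, 0],
    [0, 0, 0],
    [0, 0, 0]
  ],
  "slide": [
    [0, 0, 0.0005],
    [0, 0, 0],
    [0, 0, 0],
    [0, 0, 0],
    [0, 0, 0],
    [0, 0, -0.01],
    [0, 0, -0.03],
    [0, 0, -0.04],
    [0, 0, -0.04],
    [0, 0, -0.04]
  ],
  "gripper": [-1, -0.7, -0.4, -0.3, -0.3, -0.3, -0.3, -0.3, -0.3, -0.3]
}}

```text
time_s: 12.6
position: [0.4501, -0.1229, 0.1878]
tool_rot: [[0.799, 0.601, 0.0], [0.601, -0.799, -0.0], [0.0, 0.0, -1.0]]
ft_force: [0.7, -0.4, -0.8]
grip_width: 0.0297
```

Run:
```python
from h import *
s=observe();print(s['position'],s['q'],s['grip_width'])
b=viewer.get_image('side')['pixels'];w=viewer.get_image('wrist')
np.savez('w3.npz',**w)
cv2.imwrite('pics/t3.png',np.hstack([cv2.resize(b[150:300,340:475],(360,400)),cv2.resize(w['pixels'],(440,330),interpolation=3) if 0 else cv2.copyMakeBorder(cv2.resize(w['pixels'],(440,330)),0,70,0,0,0)]))
```

```text
[ 0.45006044 -0.122907    0.18781293] [-2.98615521e+01  1.65095818e+01  9.23264607e+01 -2.50591450e-04
  7.11376745e+01 -6.68197518e+01] 0.029674387017588757
```

View pics/t3.png

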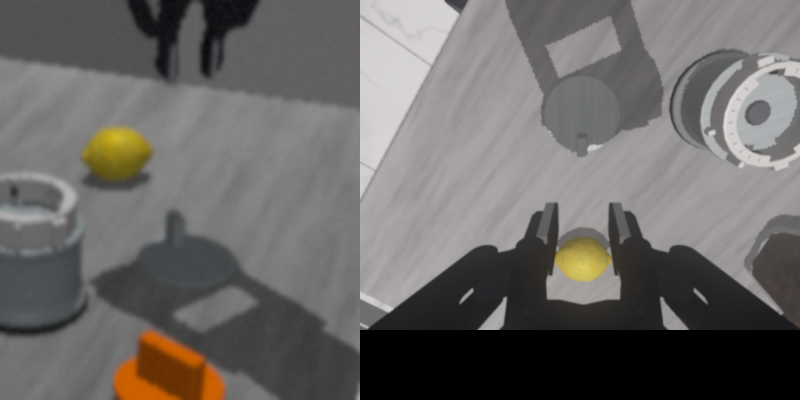

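{"method": "jog_arm", "body": {
  "dr": [
    [0, 0, 0],
    [0, 0, 0],
    [0, 0, 0],
    [0, 0, 0],
    [0, 0, 0],
    [0, 0, 0],
    [0, 0, 0],
    [0, 0, 0],
    [0, 0, 0],
    [0, 0, 0]
  ],
  "slide": [
    [0, 0, -0.035],
    [0, 0, -0.035],
    [0.027, -0.007, 0],
    [0.027, -0.007, 0],
    [0.027, -0.007, 0],
    [0.027, -0.007, 0],
    [0.027, -0.007, 0],
    [0.029, -0.007, 0],
    [0, 0, 0],
    [0, 0, 0]
  ],
  "gripper": [0, 0, 0, 0, 0, 0, 0, 0, 0, 0]
}}

```text
time_s: 13.7
position: [0.556, 0.0093, 0.2549]
tool_rot: [[0.798, 0.602, -0.001], [0.602, -0.798, 0.0], [-0.001, -0.001, -1.0]]
ft_force: [0.5, -0.1, 0.3]
grip_width: 0.0425
```

Run:
```python
from h import *
w=viewer.get_image('wrist');np.savez('w4.npz',**w);print(observe()['position'],proj(w,[.5525,.01,.105]))
cv2.imwrite('pics/w4.png',w['pixels'])
```

```text
[0.55577567 0.00875717 0.2550761 ] [322.61774196 217.3166595 ]
```

View pics/w4.png

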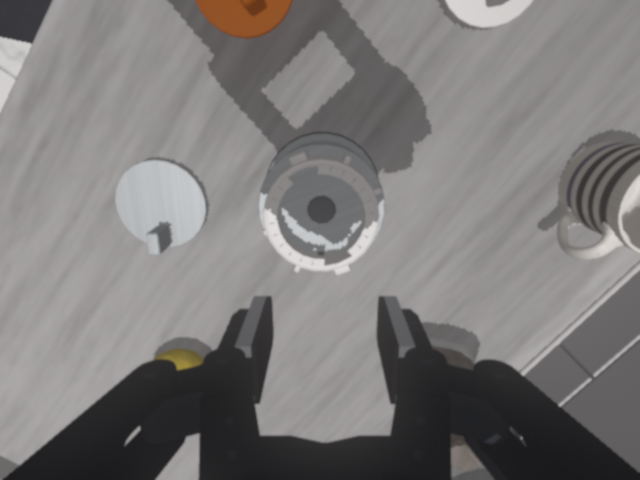

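Run:
```python
from h import *
w=dict(np.load('w4.npz'))
p=w['pixels'][125:280,250:395]
cv2.imwrite('pics/w4c.png',cv2.resize(np.clip(p*1.2,0,255).astype(np.uint8),(580,620)[:2],interpolation=cv2.INTER_CUBIC)[:600])
```

```text
(no output)
```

View pics/w4c.png

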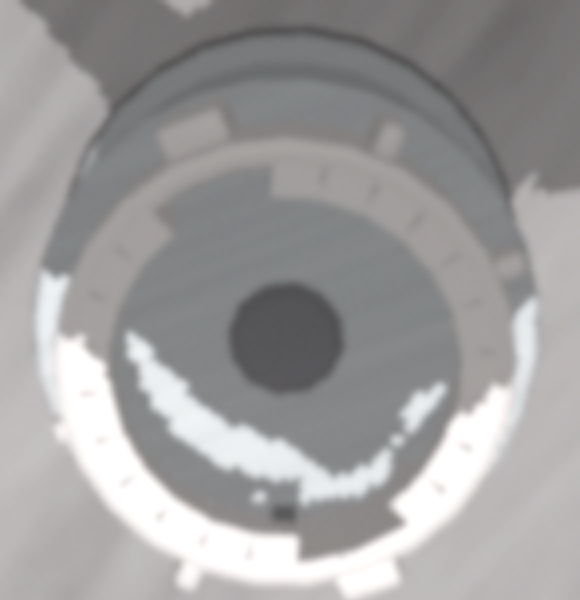

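Run:
```python
from h import *
w=dict(np.load('w4.npz'))
f=lambda x,y,z=.105:onz(w,250+x/4-.0,125+y/4,z)[:2]
def circ(pts):
    E_=np.array([f(*q) for q in pts]);A=np.c_[2*E_,np.ones(len(E_))];k=np.linalg.lstsq(A,(E_**2).sum(1),rcond=None)[0]
    print('circ',k[:2].round(4),np.sqrt(k[2]+k[:2]@k[:2]).round(4))
circ([(60,330),(100,230),(215,148),(290,138),(400,165),(470,230),(510,330),(505,400),(440,520),(300,582),(200,565),(120,510),(75,420)])
circ([(275,198),(330,203),(390,230),(440,285),(460,350),(110,330),(135,270),(172,238),(395,505),(298,537),(108,390)])
ang=lambda a,b:np.degrees(np.arctan2(*(f(*b)-f(*a))[::-1]))
m=lambda a,b:((a[0]+b[0])/2,(a[1]+b[1])/2)
print('inner',ang(m((170,238),(275,198)),m((299,537),(393,505))),'outer',ang(m((155,210),(272,168)),m((300,560),(410,525))))
print('gapw',[np.linalg.norm(f(*a)-f(*b)) for a,b in (((170,238),(275,198)),((299,537),(393,505)),((155,210),(272,168)),((300,560),(410,525)))])
print('edges dir L/R: ',ang((172,238),(300,535)) ,ang((275,198),(393,505)), ang((170,238),(393,505)),ang((275,198),(299,537)))
print('ribs',ang((193,133),(368,580)))
```

```text
circ [0.5517 0.0095] 0.0427
circ [0.5521 0.0085] 0.0334
inner -31.70417628337986 outer -32.040214939711504
gapw [np.float64(0.020558049063649355), np.float64(0.019336361271842715), np.float64(0.022601444592367768), np.float64(0.02256585940562217)]
edges dir L/R:  -31.14441620322278 -32.249399006197685 -14.300808010414055 -49.23901770077164
ribs -32.466121074361375
```

{"method": "jog_arm", "body": {
  "dr": [
    [0, 0, 0],
    [0, 0, 0],
    [0, 0, 0],
    [0, 0, 0],
    [0, 0, 0],
    [0, 0, 0],
    [0, 0, -0.09],
    [0, 0, -0.09],
    [0, 0, 0],
    [0, 0, 0]
  ],
  "slide": [
    [0.0222, -0.031, 0],
    [0.0222, -0.031, 0],
    [0.0222, -0.031, 0],
    [0.0222, -0.031, 0],
    [0.0222, -0.031, 0],
    [0.0222, -0.031, 0],
    [0, 0, 0.02],
    [0, 0, 0.02],
    [0, 0, 0.02],
    [0, 0, 0]
  ],
  "gripper": [0.3, 0.3, 0.3, 0.3, 0.3, 0.3, 0.3, 0.3, 0.3, 0.3]
}}

```text
time_s: 14.75
position: [0.5497, 0.2365, 0.1931]
tool_rot: [[0.679, 0.734, -0.005], [0.734, -0.68, -0.001], [-0.004, -0.003, -1.0]]
ft_force: [0.4, -1.2, 0.2]
grip_width: 0.0554
```

Run:
```python
from h import *
s=observe();print(s['position'],s['tool_rot'][:2,0])
w=viewer.get_image('wrist');np.savez('w5.npz',**w)
cv2.imwrite('pics/w5.png',w['pixels'])
```

```text
[0.54972307 0.2364864  0.19309018] [0.67948715 0.73367375]
```

View pics/w5.png

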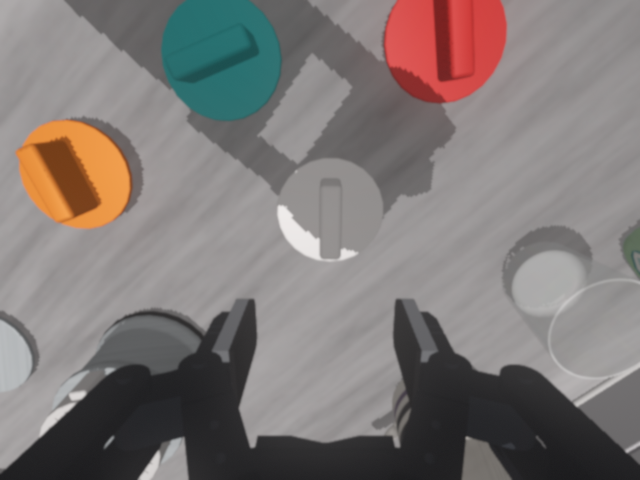

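Run:
```python
from h import *
w=dict(np.load('w5.npz'));p=w['pixels'][150:270,270:400]
cv2.imwrite('pics/w5c.png',cv2.resize(np.clip(p*1.3,0,255).astype(np.uint8),(650,600),interpolation=cv2.INTER_CUBIC))
```

View pics/w5c.png

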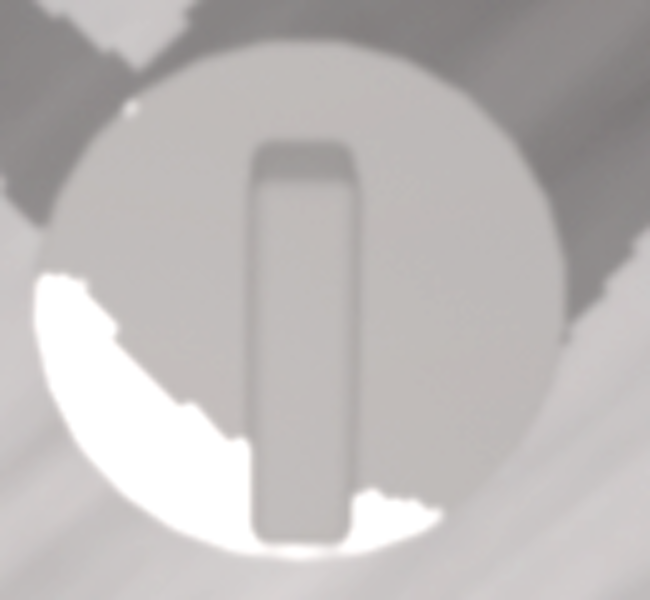

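Run:
```python
from h import *
w=dict(np.load('w5.npz'));s=observe()
f=lambda x,y,z:onz(w,270+x/5,150+y/5,z)[:2]
P=np.array([f(*q,.057) for q in [(251,182),(357,182),(352,543),(252,543)]])
d=(P[2]+P[3]-P[0]-P[1])/2;e=(P[1]+P[2]-P[0]-P[3])/2;c=P.mean(0)
print(c,np.linalg.norm(d),np.linalg.norm(e),np.degrees(np.arctan2(d[1],d[0])))
E_=np.array([f(*q,.022) for q in [(300,38),(420,65),(520,150),(567,280),(540,410),(440,515),(300,560),(170,520),(75,420),(35,310),(60,200),(150,95)]]);A=np.c_[2*E_,np.ones(len(E_))];k=np.linalg.lstsq(A,(E_**2).sum(1),rcond=None)[0]
print('flange',k[:2],np.sqrt(k[2]+k[:2]@k[:2]))
R=s['tool_rot'];print('off tool',R.T[:2,:2]@(k[:2]-s['position'][:2]),R.T[:2,:2]@(c-s['position'][:2]))
```

```text
[0.55014559 0.24029767] 0.05394852960460875 0.014768371473651218 -42.85991663353006
flange [0.55078626 0.24028107] 0.04250706131003633
off tool [ 0.00281023 -0.00219775] [ 0.00238703 -0.00267903]
```

{"method": "jog_arm", "body": {
  "dr": [
    [0, 0, 0],
    [0, 0, 0],
    [0, 0, 0],
    [0, 0, 0],
    [0, 0, 0],
    [0, 0, 0],
    [0, 0, 0],
    [0, 0, 0],
    [0, 0, 0],
    [0, 0, 0]
  ],
  "slide": [
    [0.0027, -0.0025, 0],
    [0, 0, 0.03],
    [0, 0, 0.03],
    [0, 0, 0.03],
    [0, 0, 0.03],
    [0, 0, 0.02],
    [0, 0, 0.01],
    [0, 0, 0.005],
    [0, 0, 0],
    [0, 0, 0]
  ],
  "gripper": [0.3, 0.3, 0.3, 0.3, 0.3, 0.3, 0.3, 0.3, 0.3, 0.3]
}}

```text
time_s: 15.8
position: [0.5515, 0.2415, 0.0416]
tool_rot: [[0.679, 0.735, 0.002], [0.735, -0.679, 0.0], [0.002, 0.001, -1.0]]
ft_force: [-0.0, 0.1, -1.1]
grip_width: 0.0555
```

{"method": "jog_arm", "body": {
  "dr": [
    [0, 0, 0],
    [0, 0, 0],
    [0, 0, 0],
    [0, 0, 0],
    [0, 0, 0],
    [0, 0, 0],
    [0, 0, 0],
    [0, 0, 0],
    [0, 0, 0],
    [0, 0, 0]
  ],
  "slide": [
    [0, 0, 0],
    [0, 0, 0],
    [0, 0, 0],
    [0, 0, 0],
    [0, 0, 0],
    [0, 0, 0],
    [0, 0, 0],
    [0, 0, 0],
    [0, 0, 0],
    [0, 0, 0]
  ],
  "gripper": [-0.2, -0.4, -0.6, -0.8, -1, -1, -1, -1, -1, -1],
  "force": 60
}}

```text
time_s: 16.8
position: [0.5511, 0.2415, 0.0409]
tool_rot: [[0.679, 0.735, 0.001], [0.735, -0.679, 0.0], [0.001, 0.001, -1.0]]
ft_force: [-1.4, -1.2, 6.2]
grip_width: 0.0148
```

{"method": "jog_arm", "body": {
  "dr": [
    [0, 0, 0],
    [0, 0, 0],
    [0, 0, 0],
    [0, 0, 0],
    [0, 0, 0],
    [0, 0, 0],
    [0, 0, 0],
    [0, 0, 0],
    [0, 0, 0],
    [0, 0, 0]
  ],
  "slide": [
    [0, 0, -0.01],
    [0, 0, -0.03],
    [0, 0, -0.04],
    [0, 0, -0.04],
    [0, 0, -0.04],
    [-0.02, 0.0186, -0.02],
    [-0.025, 0.0232, 0],
    [-0.025, 0.0232, 0],
    [-0.025, 0.0232, 0],
    [-0.025, 0.0232, 0]
  ],
  "gripper": [-1, -1, -1, -1, -1, -1, -1, -1, -1, -1]
}}

```text
time_s: 17.8
position: [0.5509, 0.0764, 0.2207]
tool_rot: [[0.678, 0.735, -0.0], [0.735, -0.678, 0.0], [-0.0, -0.0, -1.0]]
ft_force: [0.3, -0.6, -0.2]
grip_width: 0.0148
```

{"method": "jog_arm", "body": {
  "dr": [
    [0, 0, 0],
    [0, 0, 0],
    [0, 0, 0],
    [0, 0, -0.094],
    [0, 0, -0.094],
    [0, 0, 0],
    [0, 0, 0],
    [0, 0, 0],
    [0, 0, 0],
    [0, 0, 0]
  ],
  "slide": [
    [-0.025, 0.0232, 0],
    [-0.015, 0.014, 0],
    [-0.01, 0.0093, 0],
    [0, 0, 0],
    [0, 0, 0],
    [0, 0, 0],
    [0, 0, 0],
    [0, 0, 0],
    [0, 0, 0],
    [0, 0, 0]
  ],
  "gripper": [-1, -1, -1, -1, -1, -1, -1, -1, -1, -1]
}}

```text
time_s: 18.8
position: [0.5515, 0.0095, 0.2204]
tool_rot: [[0.53, 0.848, 0.0], [0.848, -0.53, 0.0], [0.0, 0.0, -1.0]]
ft_force: [0.1, 0.3, -0.2]
grip_width: 0.0149
```

Run:
```python
from h import *
s=observe();print(s['position'],s['grip_width'],np.degrees(np.arctan2(s['tool_rot'][1,0],s['tool_rot'][0,0])))
w=viewer.get_image('wrist');np.savez('w6.npz',**w)
b=viewer.get_image('side')['pixels'][140:300,280:420]
cv2.imwrite('pics/w6.png',np.hstack([cv2.resize(w['pixels'],(440,330)),cv2.resize(b,(289,330))]))
```

```text
[0.55152311 0.00946343 0.22039968] 0.014943772254783851 58.01345382362272
```

View pics/w6.png

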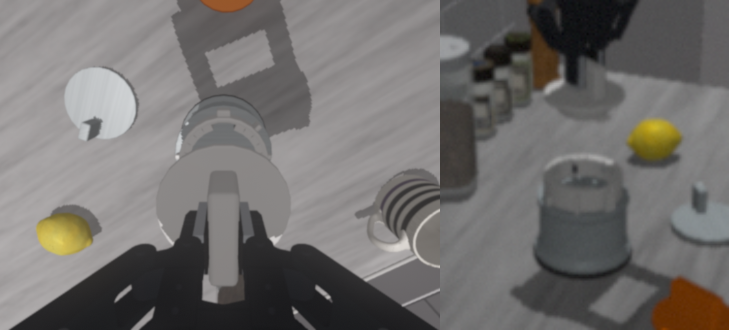

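Run:
```python
from h import *
w=dict(np.load('w6.npz'));p=w['pixels'][130:400,210:440]
cv2.imwrite('pics/w6c.png',cv2.resize(np.clip(p*1.2,0,255).astype(np.uint8),None,fx=2.2,fy=2.2,interpolation=cv2.INTER_CUBIC))
```

```text
(no output)
```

View pics/w6c.png

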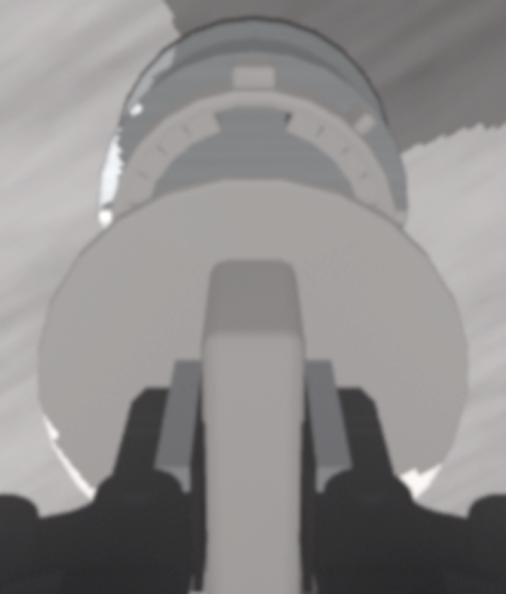

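Run:
```python
from h import *
w=dict(np.load('w6.npz'));s=observe();T=s['tool_rot'];t=s['position']
f=lambda x,y,z:onz(w,210+x/2.2,130+y/2.2,z)[:2]
tc=lambda X:T.T[:2,:2]@(np.array(X)-t[:2])
E_=np.array([f(*q,t[2]-.0189) for q in [(253,179),(150,203),(90,245),(50,310),(38,365),(355,203),(415,245),(455,310),(468,370),(90,495),(425,490)]]);A=np.c_[2*E_,np.ones(len(E_))];k=np.linalg.lstsq(A,(E_**2).sum(1),rcond=None)[0]
print('flange',k[:2],np.sqrt(k[2]+k[:2]@k[:2]),'tool',tc(k[:2]))
# gap edges at rim
g=[f(218,112,.105),f(288,115,.105)];m=(g[0]+g[1])/2;print('gap',np.linalg.norm(g[0]-g[1]),tc(m),'rib',tc(f(253,77,.1)))
```

```text
flange [0.55158969 0.00909126] 0.04223795168949724 tool [-0.00023421  0.00024819]
gap 0.020362233321895764 [-0.00015477 -0.03618221] rib [-0.00015179 -0.04601141]
```

{"method": "jog_arm", "body": {
  "dr": [
    [0, 0, 0],
    [0, 0, 0],
    [0, 0, 0],
    [0, 0, 0],
    [0, 0, 0],
    [0, 0, 0],
    [0, 0, 0],
    [0, 0, 0],
    [0, 0, 0],
    [0, 0, 0]
  ],
  "slide": [
    [0, 0, 0.02],
    [0, 0, 0.02],
    [0, 0, 0.02],
    [0, 0, 0.01],
    [0, 0, 0.003],
    [0, 0, 0.003],
    [0, 0, 0.002],
    [0, 0, 0.002],
    [0, 0, 0],
    [0, 0, 0]
  ],
  "gripper": [-1, -1, -1, -1, -1, -1, -1, -1, -1, -1]
}}

```text
time_s: 19.9
position: [0.5516, 0.0093, 0.1406]
tool_rot: [[0.529, 0.848, 0.0], [0.848, -0.529, -0.0], [0.0, 0.0, -1.0]]
ft_force: [-0.1, 0.3, -0.7]
grip_width: 0.0152
```

{"method": "jog_arm", "body": {
  "dr": [
    [0, 0, 0],
    [0, 0, 0],
    [0, 0, 0],
    [0, 0, 0],
    [0, 0, 0],
    [0, 0, 0],
    [0, 0, 0],
    [0, 0, 0],
    [0, 0, 0],
    [0, 0, 0]
  ],
  "slide": [
    [0, 0, 0.002],
    [0, 0, 0.002],
    [0, 0, 0.002],
    [0, 0, 0.002],
    [0, 0, 0.001],
    [0, 0, 0.001],
    [0, 0, 0],
    [0, 0, 0],
    [0, 0, 0],
    [0, 0, 0]
  ],
  "gripper": [-1, -1, -1, -1, -1, -1, -1, -1, -1, -1]
}}

```text
time_s: 20.9
position: [0.5515, 0.0094, 0.1305]
tool_rot: [[0.529, 0.848, 0.0], [0.848, -0.529, 0.0], [0.0, 0.0, -1.0]]
ft_force: [-0.1, 0.1, -0.0]
grip_width: 0.015
```

{"method": "jog_arm", "body": {
  "dr": [
    [0, 0, 0],
    [0, 0, 0],
    [0, 0, 0],
    [0, 0, 0],
    [0, 0, 0],
    [0, 0, 0],
    [0, 0, 0],
    [0, 0, 0],
    [0, 0, 0],
    [0, 0, 0]
  ],
  "slide": [
    [0, 0, 0.0005],
    [0, 0, 0.0005],
    [0, 0, 0.0005],
    [0, 0, 0],
    [0, 0, 0],
    [0, 0, 0],
    [0, 0, 0],
    [0, 0, 0],
    [0, 0, 0],
    [0, 0, 0]
  ],
  "gripper": [-1, -1, -1, -1, -1, -1, -1, -1, -1, -1]
}}

```text
time_s: 21.9
position: [0.5516, 0.0093, 0.1299]
tool_rot: [[0.529, 0.848, 0.001], [0.848, -0.529, -0.0], [0.0, 0.001, -1.0]]
ft_force: [-3.4, -0.2, 7.8]
grip_width: 0.0149
```

Run:
```python
from h import *
a=viewer.get_image('scene')['pixels'];b=viewer.get_image('side')['pixels']
cv2.imwrite('pics/s1.png',np.hstack([cv2.resize(a[180:300,270:390],(400,400)),cv2.resize(b[160:280,290:410],(400,400))]))
```

```text
(no output)
```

View pics/s1.png

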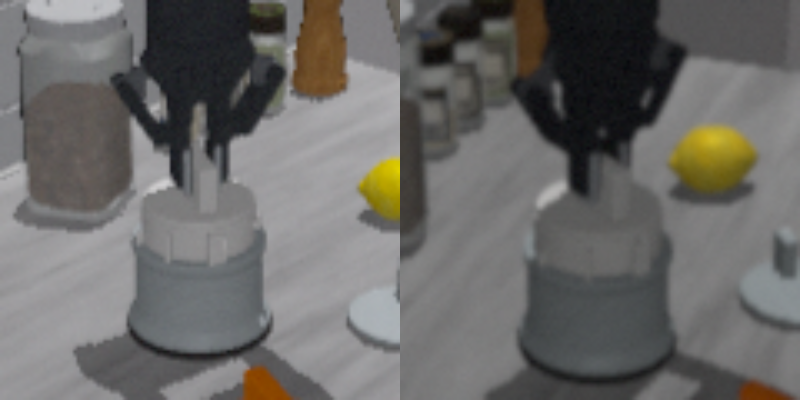

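{"method": "jog_arm", "body": {
  "dr": [
    [0, 0, 0.04],
    [0, 0, 0.06],
    [0, 0, 0.06],
    [0, 0, 0.06],
    [0, 0, 0.06],
    [0, 0, 0.06],
    [0, 0, 0.06],
    [0, 0, 0.06],
    [0, 0, 0.06],
    [0, 0, 0.05]
  ],
  "slide": [
    [0, 0, -0.0003],
    [0, 0, 0],
    [0, 0, 0],
    [0, 0, 0],
    [0, 0, 0],
    [0, 0, 0],
    [0, 0, 0],
    [0, 0, 0],
    [0, 0, 0],
    [0, 0, 0]
  ],
  "gripper": [-1, -1, -1, -1, -1, -1, -1, -1, -1, -1]
}}

```text
time_s: 23.0
position: [0.5521, 0.0094, 0.1299]
tool_rot: [[0.904, 0.427, 0.002], [0.427, -0.904, -0.0], [0.002, 0.001, -1.0]]
ft_force: [0.8, 1.3, 3.8]
grip_width: 0.0149
```

Run:
```python
from h import *
s=observe();print(s['position'],s['ft_force'],s['wrist_torque'],s['grip_width'],np.degrees(np.arctan2(s['tool_rot'][1,0],s['tool_rot'][0,0])))
```

```text
[0.55213874 0.00939064 0.12986114] [0.84000475 1.31967736 3.79588555] [ 0.15712306 -0.10510281  0.22129559] 0.014930892649258202 25.272019918580806
```

{"method": "jog_arm", "body": {
  "dr": [
    [0, 0, 0.05],
    [0, 0, 0.05],
    [0, 0, 0.05],
    [0, 0, 0.04],
    [0, 0, 0.025],
    [0, 0, 0],
    [0, 0, 0],
    [0, 0, 0],
    [0, 0, 0],
    [0, 0, 0]
  ],
  "slide": [
    [0, 0, 0],
    [0, 0, 0],
    [0, 0, 0],
    [0, 0, 0],
    [0, 0, 0],
    [0, 0, 0],
    [0, 0, 0],
    [0, 0, 0],
    [0, 0, 0],
    [0, 0, 0]
  ],
  "gripper": [-1, -1, -1, -1, -1, -1, -1, -1, -1, -1]
}}

```text
time_s: 24.0
position: [0.5522, 0.0094, 0.1299]
tool_rot: [[0.974, 0.227, 0.002], [0.227, -0.974, -0.0], [0.002, 0.001, -1.0]]
ft_force: [2.4, 1.3, 6.1]
grip_width: 0.0154
```

Run:
```python
from h import *
s=observe();print(s['position'],s['ft_force'],s['wrist_torque'],s['grip_width'],np.degrees(np.arctan2(s['tool_rot'][1,0],s['tool_rot'][0,0])))
w=viewer.get_image('wrist');np.savez('w7.npz',**w);p=w['pixels'][130:400,210:440]
a=viewer.get_image('scene')['pixels'];b=viewer.get_image('side')['pixels']
cv2.imwrite('pics/s2.png',np.vstack([np.hstack([cv2.resize(a[180:300,270:390],(300,300)),cv2.resize(b[160:280,290:410],(300,300))]),cv2.resize(w['pixels'],(600,300)) if 0 else np.hstack([cv2.resize(p,(256,300)),cv2.resize(a,(344,300))])]))
cv2.imwrite('pics/w7.png',cv2.resize(p,None,fx=2.2,fy=2.2,interpolation=2))
```

```text
[0.5522206  0.00940928 0.12985426] [2.39276723 1.28471904 6.07152102] [ 0.22097301 -0.24558746  0.08283816] 0.015367134790215708 13.100372448471136
```

View pics/s2.png

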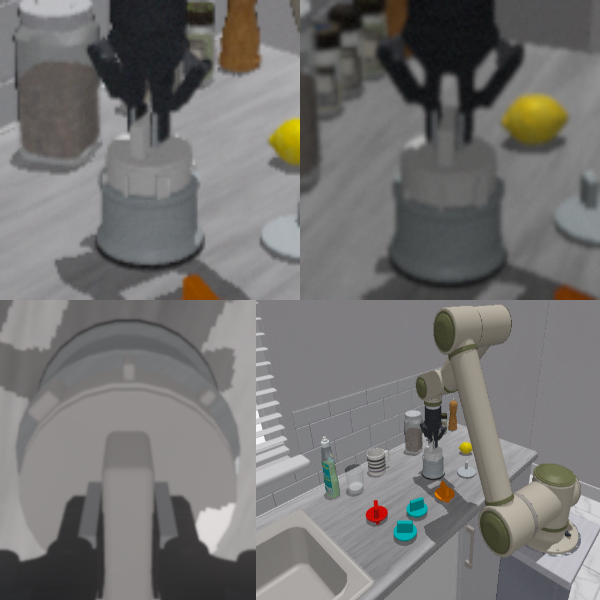

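View pics/w7.png

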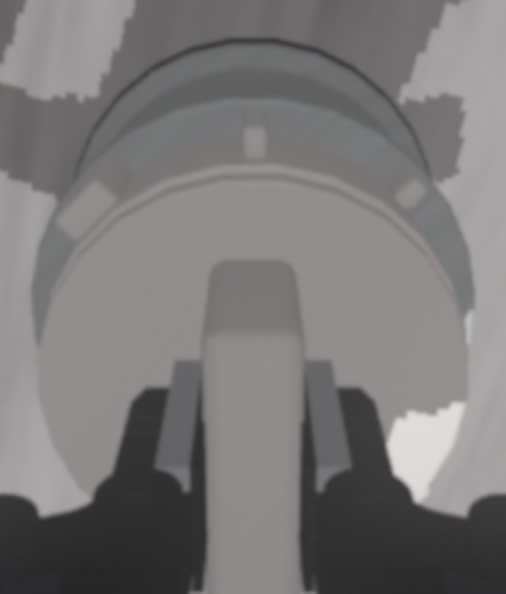

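The bar (column 253 in the wrist crop) points straight at the narrow halfway rib (255,140). The broad gap rib is to the left at (88,208) and the lock stub to the right at (410,192). The flange is on the rim, and the cover lies flat beside the grinder. I'm handing in.

Run:
```python
from h import *
print(env.close_job())
s=observe();print(s['position'],s['ft_force'],s['grip_width'])
```

```text
the job is handed in; nothing more can be done
None
the job is handed in; nothing more can be done
```

The job is handed in at about 24 s, with the lid held at halfway against the spring; the hand-in gives no verdict, so success isn't confirmed.

**What I did:**
- **Cover:** I gripped it by the tab, tipped it 20° about its far edge, lifted it off and laid it flat, tab up, about 0.16 m from the grinder on its robot-facing right side.
- **Lid:** I let the white bayonet lid down through the gaps until it touched at the expected seated height, with the tool at z 0.130 and about 8 N of contact. I then turned it clockwise from a tool heading of 58.0° to 13.1°, which is 44.9°.

**Last checks:**
- **Halfway position:** the bar points at the narrow halfway rib in the wrist view.
- **Centring:** the tool was within about 0.5 mm of the measured mouth centre.
- **Grip:** the fingers read 15.4 mm on the 16 mm bar, set to 60 N, with about 6 N of upward contact force.
- **Other things:** in the pictures the cover lies flat and clear of the grinder, and the lemon, mug, jar and look-alike lids look untouched; I did not measure them. The tumbler is not clearly visible in the last picture, but the arm never went near it.

**Small disagreement:** the three bearings I measured for the gaps differed by about 1°, well inside the 8.5° tolerance. I had no direct reading of the ring joint.

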